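Ease an off-centre load hanger onto a sprung load arm

TASK

Lift the off-centre brass load hanger by its blue tab and hang it by its V stirrup between the two collars of the test stand's sprung load arm. Lean it the way it will hang and lower it slowly, so that the arm has taken the whole weight before you let go: the arm must not be overloaded, drop or spring back, nor the hanger swing. Leave it hanging still and free, without leaning on the stand or disturbing the other things on the bench.

Things in the scene. Friction and masses are not known exactly. Their poses are not given: they have to be found in the camera images.
- hanger_grip (a point): Where to hold the hanger: in its blue tab on top, 16 mm along x, 12 mm along y; the tab reaches 15 mm above this point and stands clear of the steel for 18 mm below it. The rigid hanger starts upright on its brass disc, this point 160 mm above the bench. Axes of all hanger points: z up along the tab, x horizontal from the tab towards the disc's axis, y along the bar when hung.
- hanger_seat (a point): 38.5 mm straight below hanger_grip: the bar's axis lies here once seated. The stirrup is an upside-down steel V, 12 mm thick along y, open downward, legs falling at 45 degrees to +x and -x; its apex inside is 8.5 mm above this point, the leg ends about 17 mm below it.
- hanger_com (a point): The hanger's centre of mass, 30 mm to +x of and 96 mm below hanger_seat. Its mass differs from run to run (0.12 to 0.58 kg) and must be felt. Hanging freely, this point comes under the bar: the hanger leans about 0.30 rad about its +y (top of the tab towards +x, disc towards -x).
- hanger_disc (a point): Centre of the underside of the hanger's brass disc, 50 mm across, 32 mm high; 32 mm to +x of and 121.5 mm below hanger_seat. A steel stem 10 by 12 mm rises from the disc's middle to the far leg of the stirrup.
- stand: Spring test stand, fixed to the bench: white base 130 by 150 by 20 mm, white column 45 by 60 mm, 286 mm tall with its orange cap. Origin at bench level under the column's middle; the load arm points to the stand's own -x, z is up.
- bar_notch (a point): Place for the stirrup: on the axis of the arm's level steel bar (12 mm thick, along the stand's x), midway between two dark collars (20 mm across, inner faces 13 mm either side). 125 mm from the column's middle, 235 mm above the bench unloaded; sinks with the arm. The orange block that carries the bar begins 75 mm away towards the column. Axes as the stand's.
- bar_tip (a point): Centre of the bar's free end, 27 mm from bar_notch towards the stand's -x. The disc does not fit past the bar from above: bring the hanger in along the bar from beyond this end, disc below the bar and stirrup above it, then lower it. Axes as the stand's.
- load_arm (a joint): How far the load arm has sunk, m: 0 unloaded, stop at 0.090. A spring of 80 N/m (12 mm for each newton, lightly damped) carries it, so under the hanger's whole weight it rests 15 to 71 mm lower. Let go too early, the hanger drops; pushed too deep, the arm springs back.
Mind the look-alikes: they are no part of the job. Leave any pink look-alike of the part that bears hanger_grip alone.

How it is judged (in metres and radians):
On the way, in this order (a step that is already met when the one before it is completed fails the run):
1. the hanger is lifted clear of the bench (height (world z) of hanger_grip above 0.19 m), for 0.2 s.
2. the stirrup sits in its place on the load arm while the hanger is still held (contact force between hanger and stand above 0.3 N and contact force between the fingers and hanger above 0.3 N and horizontal distance between hanger_seat and bar_notch below 0.0085 m), for 0.2 s.
At the end, for the whole second after the job is handed in: Hanger hung between the collars, seat within 8.5 mm of the notch in plan (9.5 mm in all), square to the bar within 0.35 rad; over 0.9 N on the arm, sunk 11 to 78 mm, seat over 140 mm up; fingers off; still (30 mm/s, 0.35 rad/s) (horizontal distance between hanger_seat and bar_notch below 0.0085 m and distance between hanger_seat and bar_notch below 0.0095 m and contact force between hanger and stand above 0.9 N and value of joint load_arm between 0.011 and 0.078 m and height (world z) of hanger_seat above 0.14 m and angle between the y axis of hanger_seat and the x axis of bar_notch, either way round below 0.35 rad and contact force between the fingers and hanger below 0.05 N and linear speed of hanger below 0.03 m/s and angular speed of hanger below 0.35 rad/s); the robot touches nothing.
It fails at once if the load arm is overloaded (over 16 N of contact with the hanger, or sunk over 82 mm) (contact force between hanger and stand above 16 N or value of joint load_arm above 0.082 m).
It fails at once if the robot presses on the stand (more than 5 N) (contact force between any of the fingers, the arm and stand above 5 N).
It fails at once if the load arm drops or springs back (faster than 0.05 m/s) (velocity of joint load_arm above 0.05 m/s or velocity of joint load_arm below -0.05 m/s).
It fails at once if the hanger swings on the arm (faster than 1.2 rad/s) (contact force between hanger and stand above 0.3 N and angular speed of hanger above 1.2 rad/s).
It fails at once if another thing on the bench is moved by more than 20 mm (distance of any of check_weight, driver, specimen_tray, cleaner, spool, collar from where it was at the start of the episode above 0.02 m).
It also fails if it takes over 67 s, if anything falls off the work surface, if the arm or the gripper's body presses on something with over 40 N, if the wrist force passes 120 N, or if a joint passes its speed limit or range.

ROBOT

A 7-joint arm with a two-finger parallel gripper is mounted at the origin on the work surface. World frame = base frame: x ahead of the robot, y to its left, z up, the work surface at z = 0. Lengths are in mm, angles in rad, forces in N, time in s.
With the tool pointing down it reaches from about 425 to 1025 mm from the base axis. Payload 3.6 kg.
Tool frame: the origin (TCP) lies midway between the tips of the shut fingers; the grasp point (between the pads) lies 19 mm behind it (tcp_to_grasp is the distance from the TCP to the grasp point, in mm); z points along the fingers, x is the direction in which the jaws open and shut, and the axes are right-handed (so a half turn about z gives the same grasp; the last joint's range is limited). The gripper opens to 85 mm and grips with 20 to 120 N. Pads are 22 mm wide; open, the fingers measure 114 mm over their backs; the gripper's body (76 mm by 85 mm) begins 54 mm behind the grasp point. The pads swing forward as they close: fully open they stand 13 mm farther back than shut.
Start: joints at [-1.359, 0.591, 0.048, 1.609, -0.033, 0.943, -0.034], TCP at [217.57, 691.587, 231.302] pointing down, gripper open.
Joint ranges: [-2.69, 2.69], [-0.47, 2.24], [-1.27, 1.36], [0.19, 2.51], [-1.53, 4.68], [0.08, 2.07], [-3.09, 3.09]. Speed limits (rad/s): [2.57, 2.57, 3.14, 3.14, 3.14, 3.14, 3.14].

INTERFACE

Orientations are given as a 3x3 rotation matrix whose columns are the frame's x, y, z axes.
In Python, from cell import sense, snapshot, camera_model, close_job, tcp_to_grasp gives the robot as it stands.
- The arm moves only by the shell command python3 -m pendant 'ROWS' [FORCE]. ROWS is text: rows parted by semicolons, each of 7 numbers parted by spaces: the shift along the tool's x, y, z in cm, then the turn, a rotation vector about the tool's x, y, z in degrees, then the closure, from 0 (fully open) to 1 (shut). In form: dx dy dz wx wy wz grip; .... A call has 1 to 20 rows; each row shifts and turns the commanded pose from where the row before left it, along the tool's axes as they then stand; what a row does not reach is not made up. A row lasts 1/12 s, in which the tool goes at most 41.7 mm and 7.16 degrees, less where a joint would pass 70% of its speed; a pose out of reach is approached as far as the arm can. A call is refused whole if a number of a shift passes 4.17 or a number of a turn 7.16, either way. A call with a gripper value outside its range is refused whole. The fingers move at their own pace and stop on an object; FORCE is the grip in N (left out, the last holds). Time passes only in rows, so rows that do not move let the fingers close. It gives the time, the measured TCP pose, the force and the opening at its end, in the units of the state.
- sense(): the state, without advancing time (a new reading comes with each control period).
- snapshot(name): name is "scene" or "side" or "wrist"; returns (picture, depth): 384x512x3 uint8, red, green, blue; 384x512 float32, mm along the optical axis (not along the pixel's ray), 0 where there is no reading.
- camera_model(name): a dict with "K" (3x3 intrinsics, pixels), "distortion" ([k1, k2, p1, p2, k3] as OpenCV has them; the pictures are not rectified), "world_from_camera" (4x4, takes a point from camera to world coordinates). Camera axes: x right, y down, z forward; pixel columns grow to the right and rows downward; lengths in mm; the calibration is good to about 2 mm. A picture is of the moment at which its call begins: read the wrist's pose just before it. camera_model takes no time and is no camera call; for the wrist camera it gives the pose at the moment of the call.
- close_job(): hands the job in, once; it reports no verdict.
The state is a dict: "time_s": time; "q": joint angles; "qvel": joint speeds; "joint_torque": joint torques, N m; "eef_pos": TCP position; "tool_rot": TCP orientation; "wrist_force": force on the tool from outside, world axes, zero at the start; "torque": the same for the moment, N m; "gripper_width": finger opening in mm.
Only numpy, scipy, OpenCV 4.12 (cv2) and the standard library are available. Lean on these libraries where they do the work, as an engineer would, in place of code of your own. Each camera call takes 0.05 s, during which the arm holds its last target.

## Working session

There is one attempt and no reset: what is moved stays moved. The work goes in short steps, Python scripts to look and compute and a shell command to move; the robot and the scene stay as the last step left them, time stands still between calls to the robot, and variables do not carry over. Pictures are saved under pics/ and viewed, and the job is handed in when it is done.

```bash
ls; mkdir -p pics; python3 - <<'E'
from cell import sense,snapshot,camera_model,tcp_to_grasp
import cv2,numpy as np
print(tcp_to_grasp)
for n in ["scene","side","wrist"]:
    m=camera_model(n); print(n,m)
    p,d=snapshot(n); np.savez(f"pics/{n}0.npz",p=p,d=d,T=m["world_from_camera"])
    cv2.imwrite(f"pics/{n}0.png",p[:,:,::-1])
print(sense())
E
```

```text
pics
18.700000000000003
scene {'K': array([[369.97957363,   0.        , 257.4688151 ],
       [  0.        , 369.97957363, 197.26247059],
       [  0.        ,   0.        ,   1.        ]]), 'distortion': array([-0.11348314,  0.        ,  0.        ,  0.        ,  0.        ]), 'world_from_camera': array([[-1.49689099e-01,  5.93541547e-01, -7.90760144e-01,
         1.26289025e+03],
       [ 9.88678859e-01,  8.14757816e-02, -1.25999251e-01,
         1.32881808e+02],
       [-1.03579897e-02, -8.00668551e-01, -5.99018016e-01,
         7.10795869e+02],
       [ 0.00000000e+00,  0.00000000e+00,  0.00000000e+00,
         1.00000000e+00]])}
side {'K': array([[380.64937298,   0.        , 257.98538253],
       [  0.        , 380.64937298, 179.80938569],
       [  0.        ,   0.        ,   1.        ]]), 'distortion': array([-0.01258506,  0.        ,  0.        ,  0.        ,  0.        ]), 'world_from_camera': array([[ 7.93354966e-01, -4.62109058e-01,  3.96286661e-01,
         1.32939610e+02],
       [-6.08593581e-01, -6.17260568e-01,  4.98601288e-01,
        -4.66574659e+02],
       [ 1.42
[... 879 characters left out ...]
71479, -0.0336975 ]), 'qvel': array([ 0.00036759, -0.00292217,  0.00194215, -0.00653153,  0.00047532,
       -0.00147834, -0.00031603]), 'joint_torque': array([ 1.94831489e-03, -5.49246204e+01,  1.54915754e+00, -1.98454320e+01,
        9.48641100e-03,  5.66985895e-03,  1.57021429e-05]), 'eef_pos': array([217.35369507, 690.98396726, 230.38578497]), 'tool_rot': array([[ 2.99987233e-01,  9.53943123e-01, -4.21908102e-04],
       [ 9.53941581e-01, -2.99987508e-01, -1.71929132e-03],
       [-1.76667330e-03,  1.13289764e-04, -9.99998433e-01]]), 'wrist_force': array([-0.64548651, -0.06780684, -0.5938709 ]), 'torque': array([-0.07203852,  0.02426886, -0.04723537]), 'gripper_width': 85.14458690528463}
```

View pics/scene0.png

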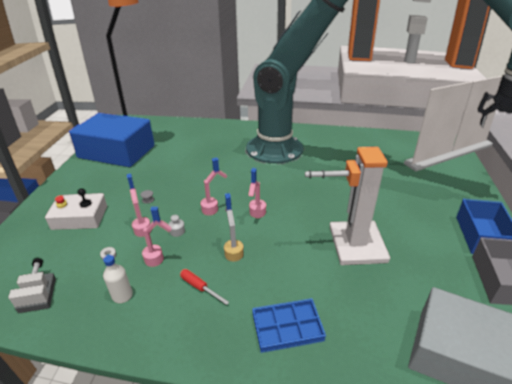

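View pics/side0.png

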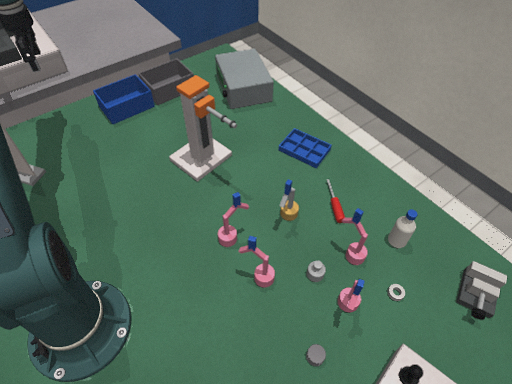

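View pics/wrist0.png

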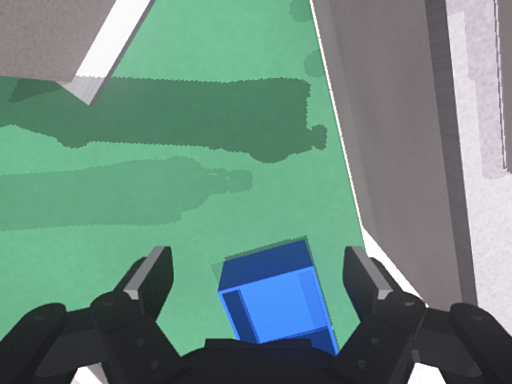

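```bash
cat > h.py <<'E'
import numpy as np,cv2
from cell import camera_model
def load(n,i):
    z=np.load(f"pics/{n}{i}.npz"); return z['p'],z['d'],z['T']
def pts(n,d,T,mask=None):
    m=camera_model(n)
    ys,xs=np.nonzero((mask if mask is not None else np.ones(d.shape,bool))&(d>0))
    u=cv2.undistortPoints(np.stack([xs,ys],1).astype(float)[:,None],m['K'],m['distortion'])[:,0]
    c=np.c_[u,np.ones(len(u))]*d[ys,xs][:,None]
    return c@T[:3,:3].T+T[:3,3],xs,ys
E
python3 - <<'E'
from h import *
for n,(x0,y0,x1,y1) in dict(scene=(190,150,410,280),side=(160,70,330,250)).items():
    p,d,T=load(n,0)
    c=p[y0:y1,x0:x1,::-1]
    cv2.imwrite(f"pics/{n}0z.png",cv2.resize(c,None,fx=3.5,fy=3.3 if n=='side' else 3.5,interpolation=cv2.INTER_NEAREST)[:600,:800])
    hsv=cv2.cvtColor(p,cv2.COLOR_RGB2HSV); 
    P=np.full(d.shape+(3,),np.nan); q,xs,ys=pts(n,d,T); P[ys,xs]=q
    blue=((hsv[...,0]>105)&(hsv[...,0]<130)&(hsv[...,1]>120)).astype(np.uint8)
    brass=((hsv[...,0]>12)&(hsv[...,0]<25)&(hsv[...,1]>110)).astype(np.uint8)
    org=((hsv[...,0]<12)&(hsv[...,1]>180)&(hsv[...,2]>120)).astype(np.uint8)
    for nm,m in dict(blue=blue,brass=brass,org=org).items():
        k,l,s,ce=cv2.connectedComponentsWithStats(m)
        for i in range(1,k):
            if s[i,4]>15 and s[i,4]<900:
                q=P[l==i]; q=q[~np.isnan(q[:,0])]
                if len(q) and 300<np.median(q[:,0])<1100: print(n,nm,ce[i].round(),s[i,4],np.median(q,0).round(1),q.min(0).round(),q.max(0).round())
E
```

```text
scene blue [215. 164.] 60 [ 395.4 -125.9  160.9] [ 385. -134.  138.] [ 401. -120.  175.]
scene blue [253. 175.] 53 [438.6  -9.4 162. ] [429. -15. 140.] [443.  -4. 176.]
scene blue [130. 180.] 47 [ 508.2 -335.9  163.9] [ 499. -343.  139.] [ 513. -332.  176.]
scene blue [228. 201.] 65 [562.4 -52.2 159.4] [549. -61. 139.] [565. -47. 176.]
scene blue [155. 213.] 85 [ 634.8 -214.4  163.6] [ 624. -224.  141.] [ 639. -206.  176.]
scene blue [109. 260.] 83 [ 765.  -279.4  128.4] [ 752. -290.  116.] [ 773. -271.  132.]
scene brass [372. 155.] 358 [505.3 278.7 285.9] [-46. 247.  -3.] [540. 429. 288.]
scene brass [352. 166.] 108 [510.1 238.7 254.3] [ 46. 224.  -2.] [537. 287. 257.]
scene brass [ 61. 204.] 29 [ 517.9 -579.2   63. ] [ 505. -592.   53.] [ 527. -569.   69.]
scene brass [234. 251.] 237 [600.3 -35.4  29. ] [564. -63.   6.] [612. -17.  33.]
scene org [192. 283.] 38 [ 707.8 -121.1   16.6] [ 691. -149.   12.] [723. -92.  21.]
side blue [42.  4.] 315 [ 446.8 1850.9  -99.3] [ 371. 1829. -126.] [ 612. 1868.  -57.]
side blue [288. 187.] 74 [549.7 -57.6 163.2] [545. -62.   1.] [661.  38. 178
[... 217 characters left out ...]
 [ 746. -295.    1.] [ 866. -266.  134.]
side blue [252. 242.] 89 [ 386.9 -130.9  168.1] [ 380. -136.  137.] [ 396. -121.  179.]
side blue [359. 286.] 91 [ 495.6 -341.5  173. ] [ 491. -348.  137.] [ 509. -333.  179.]
side brass [193.  84.] 271 [501.4 276.1 288. ] [467. 250.   7.] [708. 671. 291.]
side brass [204. 100.] 63 [508.7 237.2 257.2] [485. 227. 255.] [535. 247. 259.]
side brass [290. 211.] 228 [574.5 -51.6  31.9] [557. -66.  -0.] [620. -24.  56.]
side org [195.  91.] 72 [492.5 252.6 282.9] [468. 244. 276.] [533. 274. 289.]
side org [204. 107.] 101 [496.  229.4 244.7] [481. 222. 223.] [533. 243. 257.]
side org [337. 209.] 167 [ 690.3 -124.1   25.2] [ 666. -153.   18.] [717. -86.  31.]
```

```bash
ls pics
```

```text
scene0.npz
scene0.png
scene0z.png
side0.npz
side0.png
side0z.png
wrist0.npz
wrist0.png
```

View pics/scene0z.png

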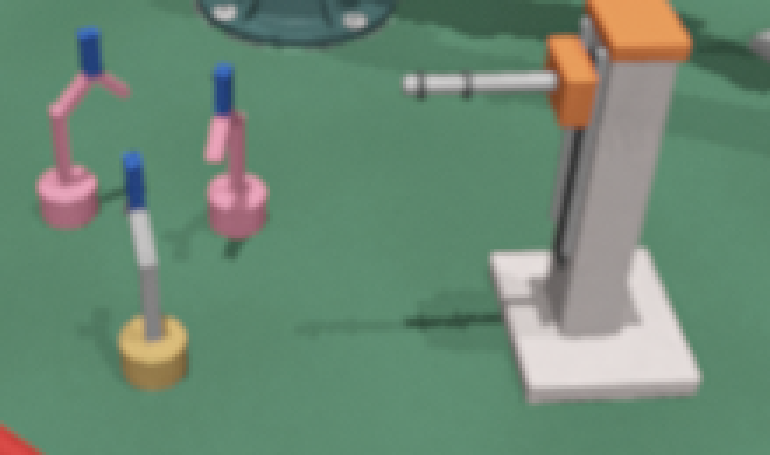

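View pics/side0z.png

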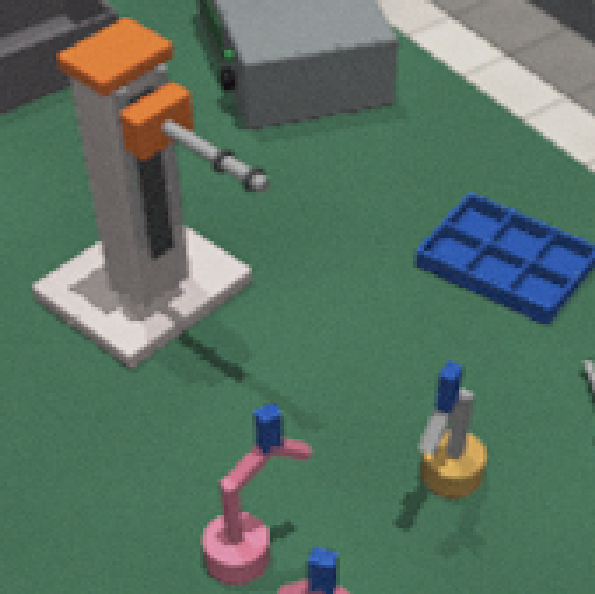

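```bash
python3 - <<'E'
from h import *
for n in ["scene","side"]:
    p,d,T=load(n,0); q,xs,ys=pts(n,d,T)
    hsv=cv2.cvtColor(p,cv2.COLOR_RGB2HSV)[ys,xs]
    box=lambda a,b:np.all((q>a)&(q<b),1)
    # tab
    blue=(hsv[:,0]>105)&(hsv[:,0]<130)&(hsv[:,1]>110)
    m=blue&box([530,-75,135],[590,-30,185]); t=q[m]
    top=t[t[:,2]>172]; print(n,'tab',len(t),t.min(0),t.max(0),'top',len(top),top.mean(0))
    # disc top
    m=box([550,-80,27],[640,0,37])&(hsv[:,0]>12)&(hsv[:,0]<26)&(hsv[:,1]>100); t=q[m]
    (cx,cy),r=cv2.minEnclosingCircle(t[:,:2].astype(np.float32)); print('disc',len(t),cx,cy,r,t[:,2].mean(), t.min(0),t.max(0))
    # bar: points z 222..245 , y<222
    m=box([440,80,215],[560,222,255]); t=q[m]; print('bar',len(t),t.min(0),t.max(0))
    for y in range(90,225,8):
        s=t[(t[:,1]>=y)&(t[:,1]<y+8)]
        if len(s): print(y,len(s),s.mean(0).round(1),s.min(0).round(),s.max(0).round())
    m=box([440,220,280],[560,340,295])&(hsv[:,0]<20); t=q[m]; print('cap',len(t),cv2.minAreaRect(t[:,:2].astype(np.float32)),t[:,2].mean())
    m=box([400,180,15],[620,380,25])&(hsv[:,1]<60); t=q[m]; print('base',len(t),cv2.minAreaRect(t[:,:2].astype(np.float32)))
E
```

```text
scene tab 65 [549.32808417 -60.59907275 138.87007982] [565.4526095  -47.41879641 175.50306249] top 17 [556.63715034 -54.14045719 173.69964936]
disc 159 586.4736938476562 -39.285682678222656 25.86707878112793 30.30282754390606 [561.38813331 -64.25102359  27.08679909] [612.33395332 -16.7583075   32.5068373 ]
bar 222 [510.79615263 129.20313413 225.59531302] [539.19803096 220.94805558 244.87158639]
122 5 [530.9 129.6 235.8] [527. 129. 233.] [535. 130. 239.]
130 15 [532.3 134.2 237.2] [527. 132. 232.] [537. 137. 242.]
138 28 [531.8 141.5 237.8] [523. 138. 228.] [539. 146. 244.]
146 17 [529.6 150.  236.3] [525. 146. 231.] [534. 153. 240.]
154 16 [527.8 157.7 236.5] [523. 155. 230.] [531. 162. 241.]
162 21 [526.9 166.4 236.7] [519. 162. 228.] [531. 170. 243.]
170 22 [527.1 173.2 237.8] [520. 171. 226.] [532. 177. 245.]
178 20 [523.8 181.9 236.7] [515. 178. 230.] [527. 186. 241.]
186 18 [521. 190. 236.] [515. 186. 230.] [526. 193. 240.]
194 19 [519.8 197.9 237.9] [511. 194. 232.] [524. 202. 242.]
202 16 [518.9 206.  237.5] [514. 202. 232.] [522. 209. 241.]
210 16 [517.2 213.6 237.7] [511. 21
[... 1047 characters left out ...]
.4] [513. 162. 229.] [527. 170. 248.]
170 7 [519.3 173.5 241.1] [515. 170. 234.] [531. 177. 248.]
178 14 [518.6 181.6 241.3] [514. 178. 237.] [525. 186. 244.]
186 11 [515.4 189.7 240.8] [510. 186. 236.] [520. 194. 246.]
194 11 [515.3 197.5 241.3] [512. 194. 235.] [521. 200. 245.]
202 11 [513.5 206.  240.3] [509. 202. 237.] [520. 209. 245.]
210 14 [512.  213.  240.9] [508. 210. 231.] [520. 217. 245.]
218 5 [511.3 219.8 238.8] [508. 218. 234.] [518. 222. 242.]
cap 398 ((501.0689392089844, 276.6951599121094), (69.32766723632812, 54.60540008544922), 11.66061782836914) 287.10412953492977
base 934 ((499.6180725097656, 286.59552001953125), (150.05877685546875, 134.1472625732422), 10.17903995513916)
```

```bash
python3 -m pendant '0 0 -4 0 0 0 0;0 0 -4 0 0 0 0;0 0 -4 0 0 0 0;-3 2.7 0 0 0 0 0;-3 2.7 0 0 0 0 0;-3 2.7 0 0 0 0 0;-3 2.7 0 0 0 0 0;-3 2.7 0 0 0 0 0;-3 2.7 0 0 0 0 0;-3 2.7 0 0 0 0 0;-3 2.7 0 0 0 0 0;-3 2.7 0 0 0 0 0;-3 2.7 0 0 0 0 0' 40
```

```text
time_s: 1.23
eef_pos: [385.4, 322.2, 351.2]
tool_rot: [[0.3, 0.954, -0.0], [0.954, -0.3, -0.0], [-0.0, -0.0, -1.0]]
wrist_force: [1.4, 0.2, -0.8]
gripper_width: 85.5
```

```bash
python3 -m pendant '-3 2.7 0 0 0 0 0;-3 2.7 0 0 0 0 0;-3 2.7 0 0 0 0 0;-3 2.7 0 0 0 0 0;-3 2.7 0 0 0 0 0;-3 2.7 0 0 0 0 0;-3 2.7 0 0 0 0 0;-3 2.7 0 0 0 0 0;0 2.7 0 0 0 0 0;0 0 0 0 0 7 0;0 0 0 0 0 7 0;0 0 0 0 0 7 0;0 0 0 0 0 7 0;0 0 0 0 0 7 0;0 0 0 0 0 7 0;0 0 0 0 0 4 0;0 0 0 0 0 0 0'
python3 - <<'E'
from cell import *
import numpy as np,cv2
m=camera_model("wrist"); p,d=snapshot("wrist"); np.savez("pics/wrist1.npz",p=p,d=d,T=m["world_from_camera"]); cv2.imwrite("pics/wrist1.png",p[:,:,::-1]); print(sense())
E
```

```text
time_s: 2.65
eef_pos: [544.6, 22.7, 351.0]
tool_rot: [[0.895, 0.446, -0.001], [0.446, -0.895, -0.0], [-0.001, -0.0, -1.0]]
wrist_force: [0.0, 1.4, -0.6]
gripper_width: 85.5
{'time_s': 2.7, 'q': array([-0.5661584 ,  0.2614972 ,  0.55380266,  1.89681685, -0.15933258,
        1.02723515,  0.52029654]), 'qvel': array([ 0.00757539, -0.00210366, -0.00958561, -0.00236512,  0.00128387,
        0.00022526,  0.01874926]), 'joint_torque': array([-1.00796339e-01, -3.25166523e+01,  3.61775659e+00, -2.07424271e+01,
        4.79821567e-03,  2.03001007e-03, -1.36699579e-01]), 'eef_pos': array([544.60009607,  22.67850222, 351.0453998 ]), 'tool_rot': array([[ 8.93821043e-01,  4.48423442e-01, -5.99520853e-04],
       [ 4.48423412e-01, -8.93821239e-01, -1.92165298e-04],
       [-6.22035896e-04, -9.70777992e-05, -9.99999802e-01]]), 'wrist_force': array([ 0.07854115,  0.40983014, -0.00670908]), 'torque': array([ 0.07144146,  0.07696129, -0.01974274]), 'gripper_width': 85.23684730315598}
```

View pics/wrist1.png

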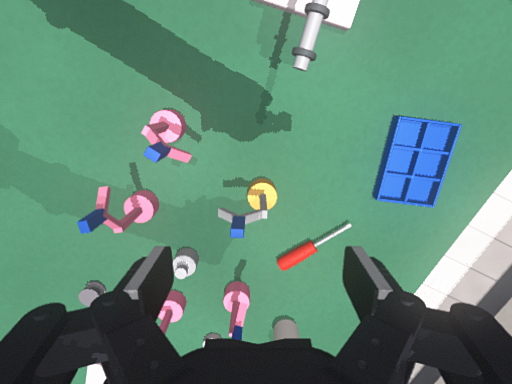

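```bash
python3 - <<'E'
from h import *
n="wrist"
p,d,T=load(n,1); q,xs,ys=pts(n,d,T)
hsv=cv2.cvtColor(p,cv2.COLOR_RGB2HSV)[ys,xs]
box=lambda a,b:np.all((q>a)&(q<b),1)
win=lambda a,b,c,e:(xs>a)&(xs<c)&(ys>b)&(ys<e)
blue=(hsv[:,0]>105)&(hsv[:,0]<130)&(hsv[:,1]>110)
m=blue&win(220,205,255,245); t=q[m]; print(t.min(0),t.max(0)); t=t[t[:,2]>168]; print('tabtop',len(t),t.mean(0),cv2.minAreaRect(t[:,:2].astype(np.float32)))
m=win(240,170,285,220)&(hsv[:,0]>12)&(hsv[:,0]<30)&(hsv[:,1]>100)&(q[:,2]>25); t=q[m]
print('disc',cv2.minEnclosingCircle(t[:,:2].astype(np.float32)),t[:,2].mean())
m=win(210,200,275,235)&(hsv[:,1]<60)&(q[:,2]>70); t=q[m]; print('steel',len(t),t.min(0),t.max(0))
r=cv2.fitLine(t[:,:2].astype(np.float32),cv2.DIST_HUBER,0,.01,.01).ravel(); print(r,np.degrees(np.arctan2(r[1],r[0])))
m=win(285,0,335,75)&(q[:,2]>215); t=q[m]; print('bar',len(t),t.min(0),t.max(0))
t=t[t[:,1]<200]
r=cv2.fitLine(t[:,:2].astype(np.float32),cv2.DIST_HUBER,0,.01,.01).ravel(); print(r,np.degrees(np.arctan2(r[0],r[1])), 'x at y155',r[2]+(155-r[3])*r[0]/r[1])
u=t[:,1];
for y in range(125,200,3):
  s=t[(u>=y)&(u<y+3)]
  if len(s): print(y,len(s),s[:,0].min().round(1),s[:,0].max().round(1),s[:,2].max().round(1))
E
```

```text
[ 5.46829990e+02 -1.45868678e+02  5.36798205e-01] [582.65366564 -44.84074506 177.43730804]
tabtop 150 [555.25525942 -52.30491018 175.03494684] ((555.3933715820312, -53.63285827636719), (15.763287544250488, 12.60073184967041), 22.658815383911133)
disc ((584.7487182617188, -40.96858215332031), 24.95490837097168) 33.17003381131773
steel 459 [525.21186677 -70.02098487  71.55309696] [591.69682638 -33.04529186 151.80702055]
[ 9.0629482e-01  4.2264602e-01  5.6184186e+02 -4.7322071e+01] 25.001757
bar 1294 [512.28790374 128.26258213 230.01206295] [537.83728148 179.40095244 247.48707724]
[ 1.6752763e-01 -9.8586738e-01  5.2515588e+02  1.5297313e+02] 170.3559 x at y155 524.81146
128 62 523.8 535.6 243.4
131 62 523.5 535.5 243.2
134 80 518.9 535.0 243.5
137 113 518.2 537.1 246.8
140 82 518.8 537.8 247.5
143 64 521.1 535.9 244.8
146 65 520.8 532.4 243.8
149 67 520.1 532.0 244.4
152 66 519.5 531.3 243.2
155 68 518.8 530.6 243.2
158 71 518.2 529.9 243.1
161 72 517.6 529.5 243.2
164 79 514.2 530.0 243.7
167 148 512.6 528.9 245.8
170 123 512.3 532.5 247.2
173 50 516.1 531.7 245.5
176 21 521.4 527.2 242.0
179 1 526.8 526.8 239.2
```

```bash
python3 -m pendant '0 0 0 0 0 3.1 0;-1.0 3.7 0 0 0 0 0;-1.05 3.73 0 0 0 0 0;0 0 4 0 0 0 0;0 0 4 0 0 0 0;0 0 4 0 0 0 0;0 0 2 0 0 0 0;0 0 0 0 0 0 0;0 0 0 0 0 0 0'
python3 - <<'E'
from cell import *
import numpy as np,cv2
print(sense()['eef_pos'])
m=camera_model("wrist"); p,d=snapshot("wrist"); np.savez("pics/wrist2.npz",p=p,d=d,T=m["world_from_camera"]); cv2.imwrite("pics/wrist2.png",p[:,:,::-1])
from h import *
n="wrist"; T=m["world_from_camera"]
q,xs,ys=pts(n,d,T)
hsv=cv2.cvtColor(p,cv2.COLOR_RGB2HSV)[ys,xs]
blue=(hsv[:,0]>105)&(hsv[:,0]<130)&(hsv[:,1]>110)
t=q[blue&(q[:,2]>165)&(abs(q[:,0]-555)<30)&(abs(q[:,1]+54)<30)]; print('tabtop',len(t),t.mean(0),cv2.minAreaRect(t[:,:2].astype(np.float32)))
E
```

```text
time_s: 3.45
eef_pos: [555.1, -53.9, 210.7]
tool_rot: [[0.917, 0.399, -0.002], [0.399, -0.917, -0.0], [-0.002, -0.001, -1.0]]
wrist_force: [0.0, 0.2, -0.5]
gripper_width: 85.6
[555.11858767 -53.86816548 210.66819135]
tabtop 501 [554.93075564 -52.33863507 174.45429802] ((555.43798828125, -53.62445831298828), (14.856598854064941, 12.200505256652832), 22.866575241088867)
```

View pics/wrist2.png

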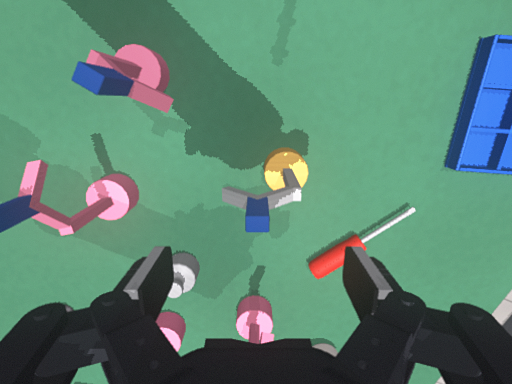

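```bash
cat > f.py <<'E'
from cell import *
import numpy as np,sys
def avg(n=8):
    F=[]
    for _ in range(n):
        snapshot("wrist"); s=sense(); F.append(np.r_[s['wrist_force'],s['torque']])
    F=np.array(F); print('t',round(s['time_s'],2),'F',F.mean(0).round(3),'sd',F.std(0).round(2),'eef',s['eef_pos'].round(2),'w',round(s['gripper_width'],2)); return F.mean(0),s
if __name__=="__main__": _,s=avg(int(sys.argv[1]) if len(sys.argv)>1 else 8); print(s['tool_rot'].round(4).tolist())
E
python3 -m pendant '0 0 2.5 0 0 0 0;0 0 2.5 0 0 0 0;0 0 1.6 0 0 0 0;0 0 0 0 0 0 0;0 0 0 0 0 0 0' && python3 f.py
```

```text
time_s: 3.92
eef_pos: [556.9, -54.0, 146.8]
tool_rot: [[0.917, 0.398, 0.002], [0.398, -0.917, 0.0], [0.002, 0.001, -1.0]]
wrist_force: [0.1, -0.3, 0.9]
gripper_width: 85.4
t 4.32 F [ 0.105 -0.064 -0.253 -0.002  0.003  0.016] sd [0.69 0.49 0.49 0.02 0.02 0.02] eef [556.08 -53.77 146.06] w 85.19
[[0.9174, 0.3979, 0.0014], [0.3979, -0.9174, 0.0001], [0.0013, 0.0004, -1.0]]
```

```bash
python3 -m pendant '-0.06 0 0 0 0 0 0.3;0 0 0 0 0 0 0.5;0 0 0 0 0 0 0.7;0 0 0 0 0 0 1;0 0 0 0 0 0 1;0 0 0 0 0 0 1;0 0 0 0 0 0 1;0 0 0 0 0 0 1' 70 && python3 f.py 6
```

```text
time_s: 4.98
eef_pos: [554.9, -54.1, 145.4]
tool_rot: [[0.918, 0.398, -0.0], [0.398, -0.918, 0.0], [-0.0, -0.0, -1.0]]
wrist_force: [-0.7, -0.7, 1.5]
gripper_width: 14.8
t 5.28 F [-1.028 -0.7    3.017 -0.079  0.263  0.011] sd [0.45 0.55 0.59 0.04 0.04 0.02] eef [554.9  -54.15 145.39] w 14.61
[[0.9176, 0.3976, -0.0003], [0.3976, -0.9176, -0.0], [-0.0003, -0.0001, -1.0]]
```

```bash
python3 -m pendant '0 0 -0.5 0 0 0 1;0 0 -1.5 0 0 0 1;0 0 -2 0 0 0 1;0 0 -2 0 0 0 1;0 0 -1 0 0 0 1;0 0 0 0 0 0 1;0 0 0 0 0 0 1;0 0 0 0 0 0 1;0 0 0 0 0 0 1' && python3 f.py 16
python3 - <<'E'
from cell import *
import numpy as np,cv2
for n in ["wrist","side"]:
  m=camera_model(n); p,d=snapshot(n); np.savez(f"pics/{n}3.npz",p=p,d=d,T=m["world_from_camera"]); cv2.imwrite(f"pics/{n}3.png",p[:,:,::-1])
E
```

```text
time_s: 6.03
eef_pos: [554.0, -53.7, 214.0]
tool_rot: [[0.917, 0.398, -0.003], [0.398, -0.917, 0.0], [-0.003, -0.001, -1.0]]
wrist_force: [0.4, -0.2, -3.3]
gripper_width: 14.9
t 6.83 F [ 0.319 -0.014 -3.026 -0.042  0.08   0.005] sd [0.42 0.51 0.54 0.03 0.03 0.04] eef [555.09 -54.   215.36] w 14.87
[[0.9175, 0.3978, 0.0001], [0.3978, -0.9175, 0.0], [0.0001, -0.0, -1.0]]
```

View pics/wrist3.png

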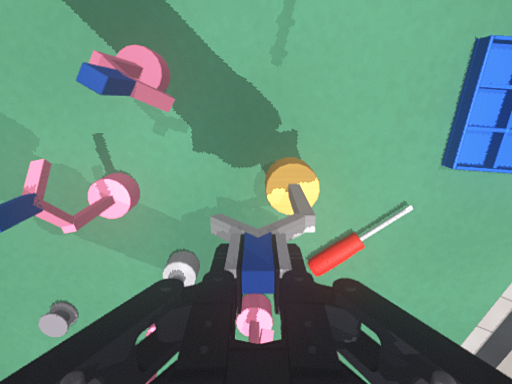

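View pics/side3.png

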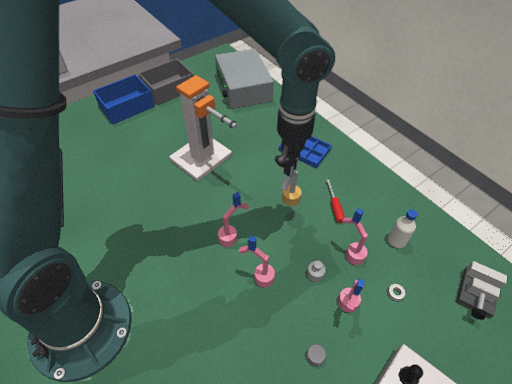

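```bash
python3 - <<'E'
from h import *
for n in ["wrist","side"]:
    p,d,T=load(n,3); q,xs,ys=pts(n,d,T)
    hsv=cv2.cvtColor(p,cv2.COLOR_RGB2HSV)[ys,xs]
    m=(abs(q[:,0]-585)<40)&(abs(q[:,1]+41)<40)&(hsv[:,0]>12)&(hsv[:,0]<30)&(hsv[:,1]>100)&(q[:,2]>93)&(q[:,2]<115); t=q[m]
    print(n,'disc',len(t),cv2.minEnclosingCircle(t[:,:2].astype(np.float32)),t[:,2].mean(),t.mean(0))
    A=np.c_[t[:,:2]-t[:,:2].mean(0),np.ones(len(t))]; print(np.linalg.lstsq(A,t[:,2],rcond=None)[0])
E
```

```text
wrist disc 1479 ((584.9410400390625, -40.89590072631836), 24.985042572021484) 102.38994682530034 [580.03310082 -36.88274633 102.38994683]
[ 2.25968215e-02 -2.68511870e-02  1.02389947e+02]
side disc 184 ((582.272216796875, -43.90795135498047), 24.793384552001953) 102.68870844166445 [578.12050074 -48.41062292 102.68870844]
[6.21955470e-02 8.99557851e-02 1.02688708e+02]
```

```bash
python3 -m pendant '0 0 -1 0 0 3.2 1;0 0 -1 0 0 3.2 1;0 0 -1 0 0 3.2 1;0 0 -1 0 0 3.2 1;0.26 -2.1 -1 0 0 0 1;0.26 -2.2 -0.9 0 0 0 1;0.26 -2.2 0 0 0 0 1;0.26 -2.2 0 0 0 0 1;0.26 -2.2 0 0 0 0 1;0.27 -2.15 0 0 0 0 1;0 0 0 0 -3 0 1;0 0 0 0 -4 0 1;0 0 0 0 -4 0 1;0 0 0 0 -4 0 1;0 0 0 0 -2.35 0 1;0 0 0 0 0 0 1;0 0 0 0 0 0 1;0 0 0 0 0 0 1;0 0 0 0 0 0 1' && python3 f.py 16
python3 - <<'E'
from cell import *
import numpy as np,cv2
for n in ["scene","side","wrist"]:
  m=camera_model(n); p,d=snapshot(n); np.savez(f"pics/{n}4.npz",p=p,d=d,T=m["world_from_camera"]); cv2.imwrite(f"pics/{n}4.png",p[:,:,::-1])
E
```

```text
time_s: 8.52
eef_pos: [545.9, 76.8, 274.6]
tool_rot: [[0.938, 0.184, -0.292], [0.176, -0.983, -0.054], [-0.297, -0.0, -0.955]]
wrist_force: [0.1, -0.1, -2.3]
gripper_width: 14.9
t 9.32 F [-3.600e-02 -1.200e-02 -3.459e+00  1.100e-01 -5.420e-01 -1.000e-03] sd [0.46 0.5  0.48 0.02 0.02 0.03] eef [546.47  77.1  274.3 ] w 14.83
[[0.9381, 0.1846, -0.293], [0.1762, -0.9828, -0.0551], [-0.2982, 0.0001, -0.9545]]
```

View pics/scene4.png

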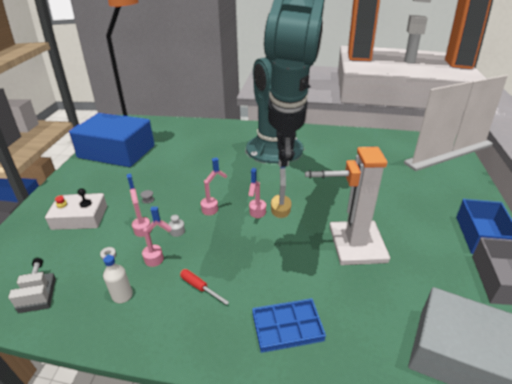

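View pics/wrist4.png

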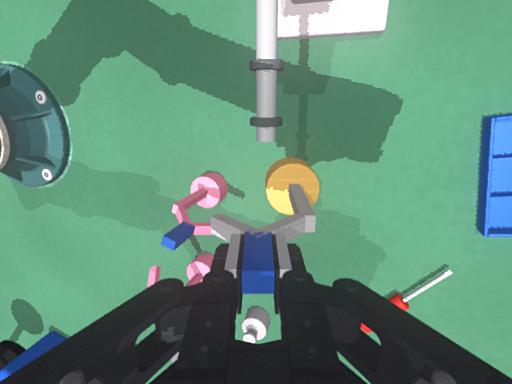

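```bash
python3 - <<'E'
from h import *
n="wrist"
p,d,T=load(n,4); q,xs,ys=pts(n,d,T)
win=(xs>235)&(xs<300)&(ys>0)&(ys<145)
t=q[win&(q[:,2]>222)&(q[:,2]<255)]
R=np.array([[0.9381,0.1846,-0.293],[0.1762,-0.9828,-0.0551],[-0.2982,0.0001,-0.9545]]); e=np.array([546.47,77.1,274.3])
u=np.array([0.184,-0.983]); v=np.array([0.983,0.184]); N=np.array([525,154.5])
a=(t[:,:2]-N)@u; b=(t[:,:2]-N)@v
for k in range(-60,32,3):
  s=(a>=k)&(a<k+3)
  if s.any(): print(k,s.sum(),b[s].min().round(1),b[s].max().round(1),((b[s].min()+b[s].max())/2).round(1),t[s,2].max().round(1))
dark=p[ys,xs].max(1)[win&(q[:,2]>222)&(q[:,2]<255)]
print('amax',a.max(),'dark',[ (round(lo),np.round([a[(dark<80)&(a>lo)&(a<lo+22)].min(),a[(dark<80)&(a>lo)&(a<lo+22)].max(),],1)) for lo in (-28,5)])
hs=cv2.cvtColor(p,cv2.COLOR_RGB2HSV)[ys,xs]
m=(hs[:,0]>12)&(hs[:,0]<30)&(hs[:,1]>100)&(q[:,2]>140)&(q[:,2]<200)&(xs>240)&(xs<330)
t=q[m]; l=(t-e)@R; print('disc in tool',cv2.minEnclosingCircle(l[:,:2].astype(np.float32)),np.median(l[:,2]))
print('seat',e+23.7*R[:,2],'bar rel', (e+23.7*R[:,2])[:2]-N, [((e+23.7*R[:,2])[:2]-N)@u,((e+23.7*R[:,2])[:2]-N)@v])
E
```

```text
-51 1 6.0 6.0 6.0 235.2
-48 116 -4.7 6.5 0.9 243.1
-45 143 -4.9 6.5 0.8 243.2
-42 142 -4.7 6.6 0.9 243.1
-39 141 -4.7 6.5 0.9 244.0
-36 138 -4.8 6.7 0.9 242.9
-33 131 -4.7 6.5 0.9 243.7
-30 127 -4.8 6.5 0.8 243.1
-27 127 -5.0 6.5 0.8 243.3
-24 125 -4.5 6.5 1.0 243.3
-21 132 -8.2 10.4 1.1 246.6
-18 214 -8.3 10.4 1.1 247.4
-15 168 -8.7 10.1 0.7 247.1
-12 123 -4.7 6.6 0.9 243.2
-9 124 -5.0 6.5 0.7 242.6
-6 107 -4.6 6.5 0.9 243.5
-3 120 -5.0 6.4 0.7 243.5
0 100 -4.9 6.4 0.8 242.8
3 119 -4.9 6.7 0.9 243.0
6 101 -4.9 6.4 0.8 243.0
9 137 -7.9 10.0 1.1 246.3
12 164 -7.9 10.3 1.2 246.7
15 123 -8.0 10.2 1.1 246.4
18 101 -5.1 6.4 0.7 243.2
21 100 -5.2 6.6 0.7 243.0
24 51 -4.9 6.5 0.8 242.5
amax 25.513005463400184 dark [(-28, array([-14.6, -14.2])), (5, array([12.7, 16. ]))]
disc in tool ((32.29593276977539, -0.554780125617981), 24.930198669433594) 112.56848026262881
seat [539.5259   75.79413 251.67835] bar rel [ 14.5259  -78.70587] [np.float64(80.04063581), np.float64(-0.2029203800000222)]
```

```bash
python3 -m pendant '0.05 -0.5 -0.02 0 0 0 1;0.04 -1 0 0 0 0 1;0 -1.2 0 0 0 0 1;0 -1.2 0 0 0 0 1;0 -1.2 0 0 0 0 1;0 -1.2 0 0 0 0 1;0 -1 0 0 0 0 1;0 -0.8 0 0 0 0 1;0 0 0 0 0 0 1;0 0 0 0 0 0 1;0 0 0 0 0 0 1;0 0 0 0 0 0 1' && python3 f.py 16
python3 - <<'E'
from cell import *
import numpy as np,cv2
for n in ["scene","side","wrist"]:
  m=camera_model(n); p,d=snapshot(n); np.savez(f"pics/{n}5.npz",p=p,d=d,T=m["world_from_camera"]); 
  c=dict(scene=(240,100,400,220),side=(150,50,310,170),wrist=(0,0,512,384))[n]
  k=p[c[1]:c[3],c[0]:c[2],::-1]; k=cv2.resize(k,None,fx=4.5,fy=4.5,interpolation=cv2.INTER_CUBIC) if n!='wrist' else k
  cv2.imwrite(f"pics/{n}5.png",k)
E
```

```text
time_s: 10.47
eef_pos: [532.6, 155.7, 274.4]
tool_rot: [[0.939, 0.183, -0.293], [0.174, -0.983, -0.055], [-0.298, 0.001, -0.955]]
wrist_force: [-0.3, -0.2, -2.6]
gripper_width: 14.6
t 11.27 F [-0.113  0.033 -3.26   0.101 -0.545  0.016] sd [0.51 0.44 0.55 0.03 0.03 0.02] eef [532.37 156.93 274.23] w 14.71
[[0.9381, 0.1847, -0.2931], [0.1762, -0.9828, -0.0551], [-0.2982, 0.0, -0.9545]]
```

View pics/scene5.png

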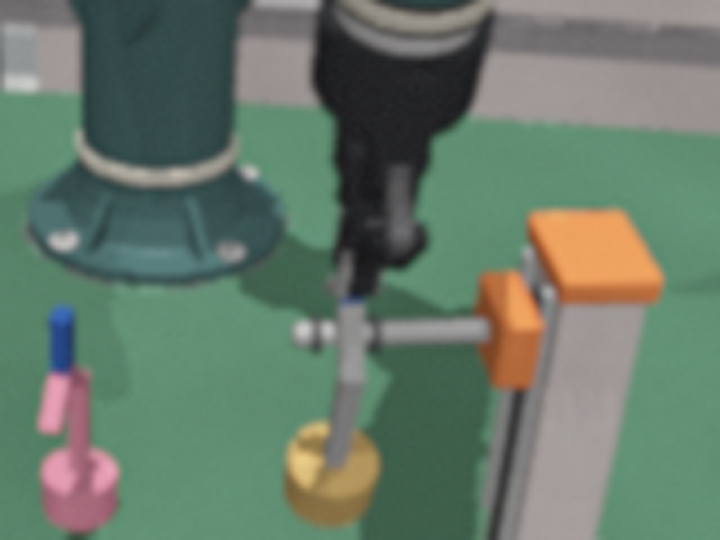

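View pics/side5.png

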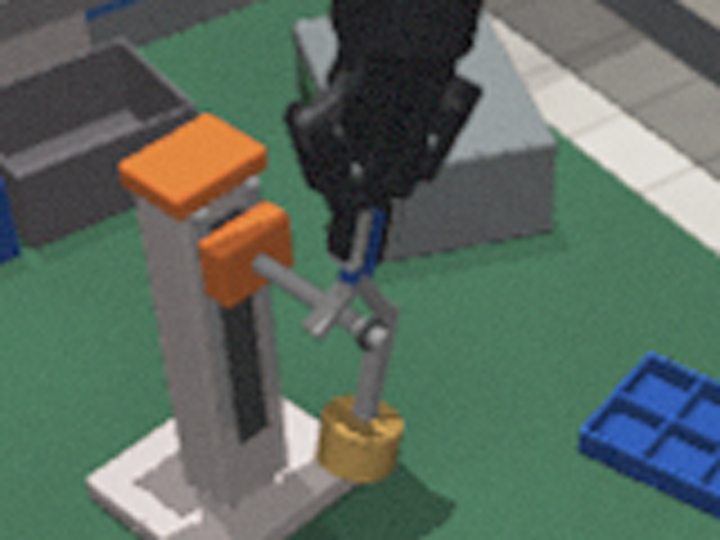

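View pics/wrist5.png

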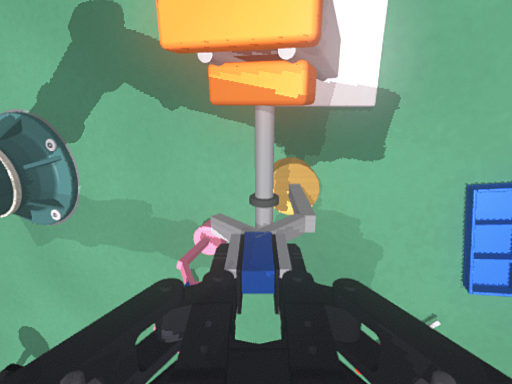

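```bash
python3 -m pendant '0.045 0 0.143 0 0 0 1;0.045 0 0.143 0 0 0 1;0.045 0 0.143 0 0 0 1;0.045 0 0.143 0 0 0 1;0.045 0 0.143 0 0 0 1;0.045 0 0.143 0 0 0 1;0.045 0 0.143 0 0 0 1;0.045 0 0.143 0 0 0 1;0.03 0 0.095 0 0 0 1;0.03 0 0.095 0 0 0 1;0.03 0 0.095 0 0 0 1;0.03 0 0.095 0 0 0 1;0.03 0 0.095 0 0 0 1;0.03 0 0.095 0 0 0 1;0.03 0 0.095 0 0 0 1;0.03 0 0.095 0 0 0 1;0.03 0 0.095 0 0 0 1;0.03 0 0.095 0 0 0 1;0.03 0 0.095 0 0 0 1;0 0 0 0 0 0 1' && python3 f.py 12
python3 - <<'E'
from cell import *
import numpy as np,cv2
for n in ["scene","side"]:
  m=camera_model(n); p,d=snapshot(n); np.savez(f"pics/{n}6.npz",p=p,d=d,T=m["world_from_camera"]); 
  c=dict(scene=(240,100,400,220),side=(150,50,310,170),wrist=(0,0,512,384))[n]
  k=p[c[1]:c[3],c[0]:c[2],::-1]; k=cv2.resize(k,None,fx=4.5,fy=4.5,interpolation=cv2.INTER_CUBIC) if n!='wrist' else k
  cv2.imwrite(f"pics/{n}6.png",k)
E
```

```text
time_s: 13.08
eef_pos: [532.3, 156.9, 251.1]
tool_rot: [[0.938, 0.185, -0.293], [0.176, -0.983, -0.055], [-0.299, 0.0, -0.954]]
wrist_force: [-0.2, 0.2, -2.2]
gripper_width: 14.6
t 13.68 F [-0.36  -0.214 -2.747  0.079 -0.419 -0.006] sd [0.36 0.52 0.36 0.03 0.04 0.03] eef [532.35 156.91 251.3 ] w 14.34
[[0.9381, 0.1846, -0.2932], [0.1762, -0.9828, -0.055], [-0.2983, -0.0001, -0.9545]]
```

View pics/side6.png

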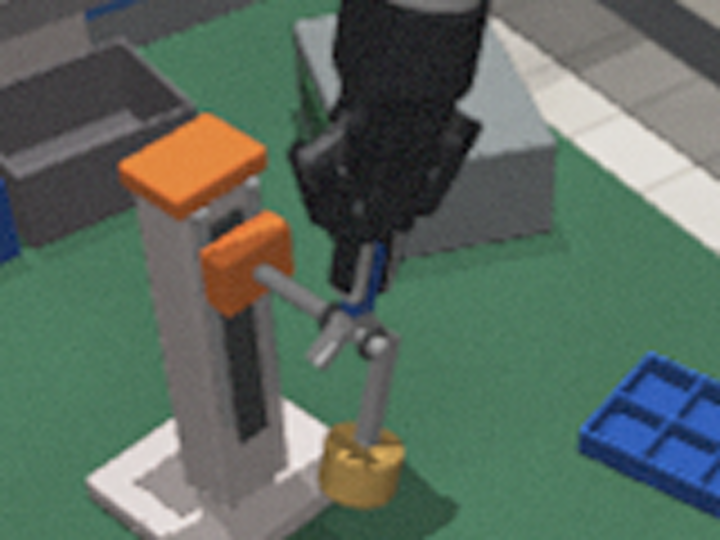

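```bash
python3 -m pendant '0.03 0 0.095 0 0 0 1;0.03 0 0.095 0 0 0 1;0.03 0 0.095 0 0 0 1;0.03 0 0.095 0 0 0 1;0.03 0 0.095 0 0 0 1;0.03 0 0.095 0 0 0 1;0.03 0 0.095 0 0 0 1;0.03 0 0.095 0 0 0 1;0.03 0 0.095 0 0 0 1;0.03 0 0.095 0 0 0 1;0.03 0 0.095 0 0 0 1;0.03 0 0.095 0 0 0 1;0.03 0 0.095 0 0 0 1;0.03 0 0.095 0 0 0 1;0.03 0 0.095 0 0 0 1;0.03 0 0.095 0 0 0 1;0.03 0 0.095 0 0 0 1;0.03 0 0.095 0 0 0 1;0.03 0 0.095 0 0 0 1;0 0 0 0 0 0 1' && python3 f.py 20
```

```text
time_s: 15.45
eef_pos: [532.4, 156.9, 232.2]
tool_rot: [[0.938, 0.185, -0.293], [0.176, -0.983, -0.055], [-0.298, 0.0, -0.954]]
wrist_force: [-1.1, -0.6, -1.0]
gripper_width: 14.8
t 16.45 F [-1.418 -0.142 -1.246  0.03  -0.055 -0.006] sd [0.47 0.57 0.3  0.02 0.04 0.03] eef [532.45 156.93 232.35] w 14.83
[[0.9381, 0.1846, -0.2932], [0.1762, -0.9828, -0.0551], [-0.2983, 0.0, -0.9545]]
```

```bash
python3 -m pendant '-0.025 0 0.008 0 0 0 1;-0.025 0 0.008 0 0 0 1;-0.025 0 0.008 0 0 0 1;-0.025 0 0.008 0 0 0 1;0 0 0 0 0 0 1;0 0 0 0 0 0 1' && python3 f.py 16
```

```text
time_s: 16.95
eef_pos: [531.8, 156.8, 232.5]
tool_rot: [[0.938, 0.185, -0.292], [0.176, -0.983, -0.055], [-0.297, 0.0, -0.955]]
wrist_force: [-0.4, -0.4, -1.4]
gripper_width: 15.0
t 17.75 F [-0.071  0.111 -1.051  0.056 -0.4    0.01 ] sd [0.4  0.66 0.49 0.03 0.04 0.04] eef [531.5  156.73 232.35] w 14.24
[[0.9381, 0.1846, -0.2929], [0.1762, -0.9828, -0.0551], [-0.2981, 0.0001, -0.9545]]
```

```bash
python3 -m pendant '0.03 0 0.095 0 0 0 1;0.03 0 0.095 0 0 0 1;0.03 0 0.095 0 0 0 1;0.03 0 0.095 0 0 0 1;0.03 0 0.095 0 0 0 1;0.03 0 0.095 0 0 0 1;0.03 0 0.095 0 0 0 1;0.03 0 0.095 0 0 0 1;0.03 0 0.095 0 0 0 1;0.03 0 0.095 0 0 0 1;0.03 0 0.095 0 0 0 1;0.03 0 0.095 0 0 0 1;0 0 0 0 0 0 1;0 0 0 0 0 0 1' && python3 f.py 40
python3 - <<'E'
from cell import *
import numpy as np,cv2
for n in ["scene","side","wrist"]:
  m=camera_model(n); p,d=snapshot(n); np.savez(f"pics/{n}7.npz",p=p,d=d,T=m["world_from_camera"]); 
  c=dict(scene=(240,110,400,230),side=(150,50,310,170),wrist=(0,0,512,384))[n]
  k=p[c[1]:c[3],c[0]:c[2],::-1]; k=cv2.resize(k,None,fx=4.5,fy=4.5,interpolation=cv2.INTER_CUBIC) if n!='wrist' else k
  cv2.imwrite(f"pics/{n}7.png",k)
E
```

```text
time_s: 18.92
eef_pos: [531.5, 156.7, 220.4]
tool_rot: [[0.938, 0.185, -0.293], [0.176, -0.983, -0.055], [-0.298, 0.0, -0.954]]
wrist_force: [-0.2, 0.6, 0.1]
gripper_width: 14.8
t 20.92 F [ 0.244 -0.167 -0.197  0.015 -0.382  0.017] sd [0.49 0.46 0.48 0.03 0.03 0.03] eef [531.51 156.73 220.4 ] w 14.93
[[0.9381, 0.1846, -0.293], [0.1762, -0.9828, -0.0551], [-0.2981, 0.0, -0.9545]]
```

View pics/side7.png

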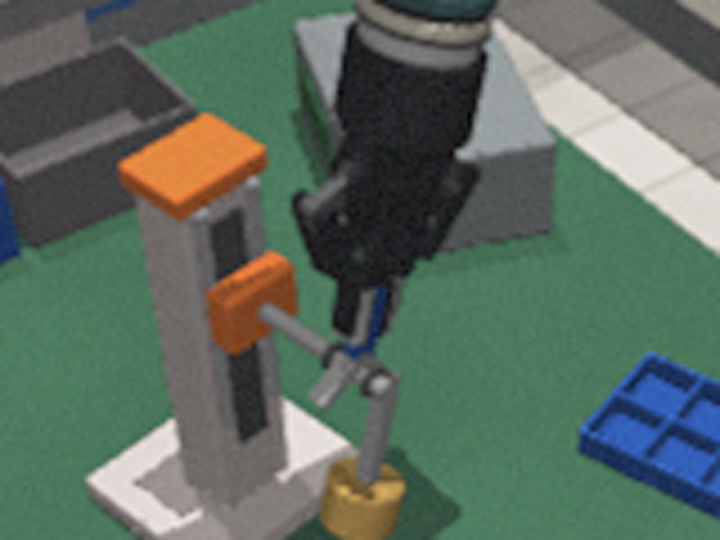

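View pics/wrist7.png

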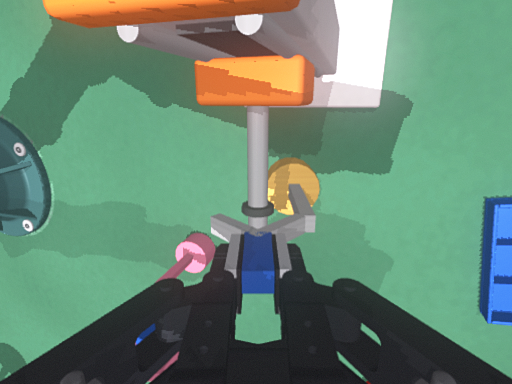

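View pics/scene7.png

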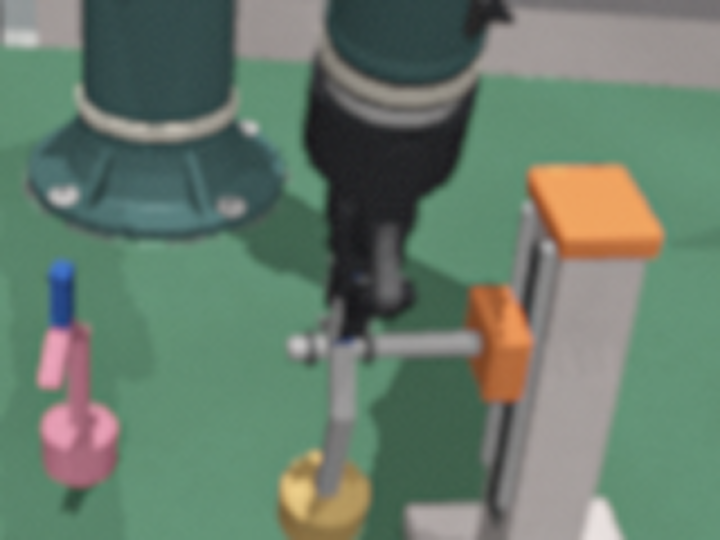

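```bash
python3 - <<'E'
from h import *
from cell import sense
n="wrist"
s=sense();R=s['tool_rot'];e=s['eef_pos']
p,d,T=load(n,7); q,xs,ys=pts(n,d,T)
hs=cv2.cvtColor(p,cv2.COLOR_RGB2HSV)[ys,xs]
m=(hs[:,0]>12)&(hs[:,0]<30)&(hs[:,1]>100)&(q[:,2]>70)&(q[:,2]<150)&(xs>240)&(xs<330)&(ys>140)
t=q[m]; l=(t-e)@R; print('disc in tool',len(l),cv2.minEnclosingCircle(l[:,:2].astype(np.float32)),np.median(l[:,2]),l.min(0),l.max(0))
A=np.c_[l[:,:2],np.ones(len(l))]; print(np.linalg.lstsq(A,l[:,2],rcond=None)[0])
print('lean',np.arcsin(-R[0:2,2]@[.983,.184]))
win=(xs>200)&(xs<320)&(ys>105)&(ys<230)
t=q[win&(q[:,2]>185)&(q[:,2]<215)]
seat=e+23.7*R[:,2]; print('seat',seat)
u=np.array([0.184,-0.983]); v=np.array([0.983,0.184]); N=seat[:2]
a=(t[:,:2]-N)@u; b=(t[:,:2]-N)@v
for k in range(-60,32,3):
  k_=(a>=k)&(a<k+3)
  if k_.any(): print(k,k_.sum(),b[k_].min().round(1),b[k_].max().round(1),t[k_,2].max().round(1))
E
```

```text
disc in tool 1831 ((32.25434112548828, -0.5339916348457336), 24.87217140197754) 112.5912013765261 [  9.9462941  -24.92885112  71.1621539 ] [ 56.83600333  23.45527252 139.55090568]
[-4.97461419e-02 -1.59805890e-01  1.14487272e+02]
lean 0.3028179186085174
seat [524.55209796 155.41893921 197.77697672]
-60 117 -4.7 6.8 205.4
-57 115 -4.7 6.7 206.1
-54 115 -5.0 6.8 205.3
-51 112 -5.2 6.6 205.8
-48 111 -5.1 6.7 205.5
-45 110 -5.1 6.7 206.2
-42 106 -5.3 6.6 206.1
-39 100 -4.2 6.7 205.6
-36 107 -3.8 6.6 205.7
-33 94 -4.2 6.6 205.3
-30 104 -3.9 6.9 205.6
-27 94 -4.3 6.8 205.7
-24 98 -4.2 6.9 205.9
-21 228 -9.1 10.5 209.4
-18 158 -8.5 10.5 209.5
-15 62 -7.2 10.4 208.8
-12 91 -4.3 6.7 205.6
-9 419 -31.4 22.3 211.4
-6 375 -32.4 23.6 209.7
-3 103 -32.0 23.2 205.6
0 34 -32.4 23.7 202.1
3 1 -31.9 -31.9 197.3
```

```bash
python3 -m pendant '0 0 0 0 0 0 1;0 0 0 0 0 0 1;0 0 0 0 0 0 1;0 0 0 0 0 0 1;0 0 0 0 0 0 1;0 0 0 0 0 0 1' 20 && python3 f.py 20
```

```text
time_s: 21.57
eef_pos: [531.5, 156.7, 220.4]
tool_rot: [[0.938, 0.185, -0.293], [0.176, -0.983, -0.055], [-0.298, -0.0, -0.955]]
wrist_force: [0.7, -0.1, -0.9]
gripper_width: 14.6
t 22.57 F [ 0.039 -0.303 -0.157 -0.004 -0.402  0.027] sd [0.55 0.49 0.43 0.03 0.04 0.02] eef [531.51 156.73 220.39] w 14.63
[[0.9381, 0.1846, -0.293], [0.1762, -0.9828, -0.0551], [-0.2982, 0.0, -0.9545]]
```

```bash
python3 -m pendant '0 0 0 0 0 0 0.84;0 0 0 0 0 0 0.83;0 0 0 0 0 0 0.82;0 0 0 0 0 0 0.81;0 0 0 0 0 0 0.80;0 0 0 0 0 0 0.79;0 0 0 0 0 0 0.78;0 0 0 0 0 0 0.77;0 0 0 0 0 0 0.77' && python3 f.py 10
python3 - <<'E'
from cell import *
import numpy as np,cv2
for n in ["wrist","side"]:
  m=camera_model(n); p,d=snapshot(n); np.savez(f"pics/{n}8.npz",p=p,d=d,T=m["world_from_camera"]); 
  c=dict(scene=(240,110,400,230),side=(150,50,310,170),wrist=(0,0,512,384))[n]
  k=p[c[1]:c[3],c[0]:c[2],::-1]; k=cv2.resize(k,None,fx=4.5,fy=4.5,interpolation=cv2.INTER_CUBIC) if n!='wrist' else k
  cv2.imwrite(f"pics/{n}8.png",k)
E
```

```text
time_s: 23.32
eef_pos: [531.4, 156.8, 220.4]
tool_rot: [[0.938, 0.185, -0.293], [0.176, -0.983, -0.055], [-0.298, -0.0, -0.954]]
wrist_force: [0.6, 0.5, 0.3]
gripper_width: 19.7
t 23.82 F [-0.106  0.419  0.108  0.057 -0.321  0.008] sd [0.52 0.51 0.43 0.05 0.03 0.02] eef [531.51 156.75 220.41] w 19.82
[[0.9381, 0.1846, -0.2931], [0.1762, -0.9828, -0.0551], [-0.2982, 0.0, -0.9545]]
```

View pics/wrist8.png

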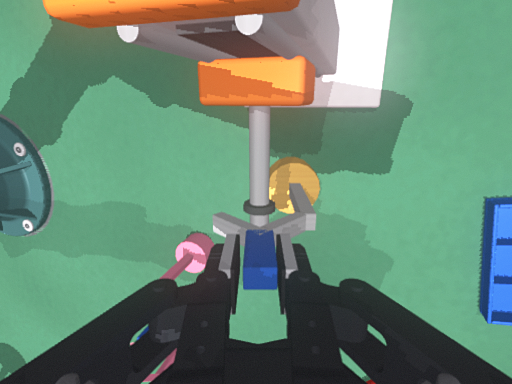

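```bash
python3 -m pendant '0.04 0 0 0 0 0 0.75;0 0 0 0 0 0 0.7;0 0 0 0 0 0 0.65;0 0 0 0 0 0 0.6;0 0 0 0 0 0 0.5;0 0 0 0 0 0 0.5;0 0 0 0 0 0 0.5;0 0 -0.3 0 0 0 0.5;0 0 -0.5 0 0 0 0.5;0 0 -1 0 0 0 0.5;0 0 -1 0 0 0 0.5;0 0 -1.5 0 0 0 0.5;0 0 -2 0 0 0 0.5;0 0 -2 0 0 0 0.5;0 0 -2 0 0 0 0.5;0 0 -2 0 0 0 0.5;0 0 0 0 0 0 0.5;0 0 0 0 0 0 0.5' && python3 f.py 12
python3 - <<'E'
from cell import *
import numpy as np,cv2
for n in ["scene","wrist","side"]:
  m=camera_model(n); p,d=snapshot(n); np.savez(f"pics/{n}9.npz",p=p,d=d,T=m["world_from_camera"]); 
  c=dict(scene=(240,110,400,230),side=(150,50,310,170),wrist=(0,0,512,384))[n]
  k=p[c[1]:c[3],c[0]:c[2],::-1]; k=cv2.resize(k,None,fx=4.5,fy=4.5,interpolation=cv2.INTER_CUBIC) if n!='wrist' else k
  cv2.imwrite(f"pics/{n}9.png",k)
E
```

```text
time_s: 25.42
eef_pos: [569.1, 163.4, 339.4]
tool_rot: [[0.939, 0.184, -0.29], [0.176, -0.983, -0.054], [-0.295, -0.0, -0.956]]
wrist_force: [-0.7, 0.8, -1.6]
gripper_width: 42.8
t 26.02 F [ 0.127  0.07  -0.098  0.053 -0.312  0.012] sd [0.42 0.32 0.46 0.04 0.02 0.02] eef [567.83 163.57 337.54] w 42.42
[[0.938, 0.1846, -0.2933], [0.1762, -0.9828, -0.0552], [-0.2985, 0.0001, -0.9544]]
```

View pics/wrist9.png

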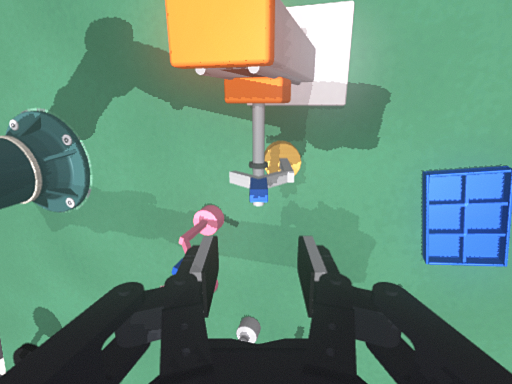

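View pics/side9.png

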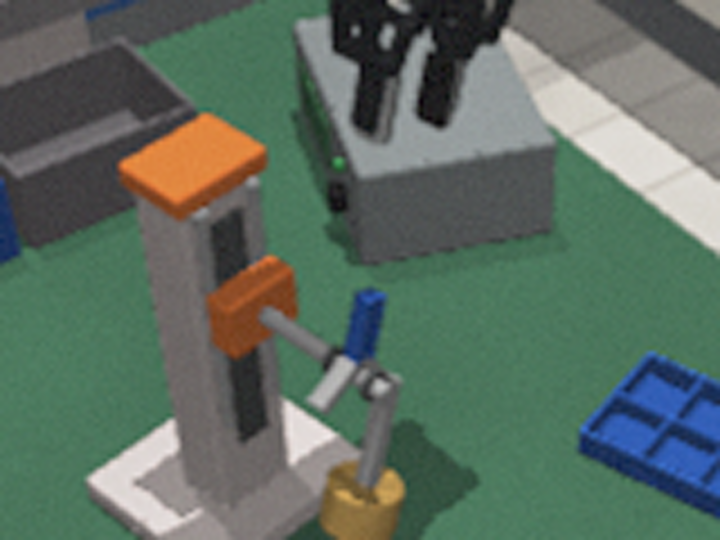

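View pics/scene9.png

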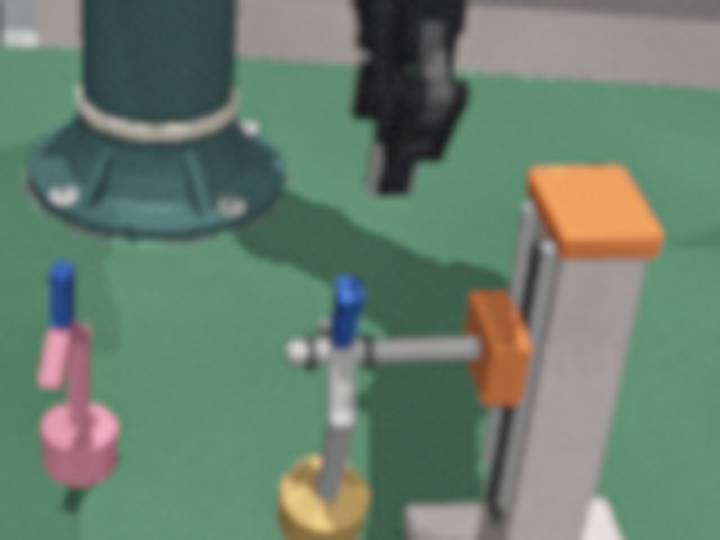

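```bash
python3 -m pendant '0 0 0 0 0 0 0.5;0 0 0 0 0 0 0.5;0 0 0 0 0 0 0.5;0 0 0 0 0 0 0.5;0 0 0 0 0 0 0.5;0 0 0 0 0 0 0.5;0 0 0 0 0 0 0.5;0 0 0 0 0 0 0.5;0 0 0 0 0 0 0.5;0 0 0 0 0 0 0.5;0 0 0 0 0 0 0.5;0 0 0 0 0 0 0.5'
python3 - <<'E'
from cell import *
from h import *
for i in range(4):
    p,d=snapshot("wrist"); T=camera_model("wrist")["world_from_camera"]
    for _ in range(2): snapshot("side")
    q,xs,ys=pts("wrist",d,T); hs=cv2.cvtColor(p,cv2.COLOR_RGB2HSV)[ys,xs]
    blue=(hs[:,0]>105)&(hs[:,0]<130)&(hs[:,1]>110)&(q[:,2]>170)&(q[:,2]<270)&(xs>240)&(xs<280)&(ys<215)
    br=(hs[:,0]>12)&(hs[:,0]<30)&(hs[:,1]>100)&(q[:,2]>70)&(q[:,2]<130)&(xs>250)&(xs<310)&(ys>130)&(ys<190)
    bar=(xs>240)&(xs<275)&(ys>108)&(ys<175)&(q[:,2]>185)&(q[:,2]<225)
    t=q[blue]; w=t[t[:,2]>t[:,2].max()-8]
    u=np.array([0.184,-0.983]);b=q[bar]; a=(b[:,:2]-[525.2,155.6])@u
    tt=(t[:,:2]-[525.2,155.6])@u
    print('tab',t.mean(0).round(1),'top',w.mean(0).round(1),'disc',q[br].mean(0).round(1),'bar top',b[abs(a+40)<15][:,2].max().round(1),'tab along bar',tt.min().round(1),tt.max().round(1))
p,d=snapshot("scene"); cv2.imwrite("pics/scene10.png",p[:,:,::-1])
print(sense()['time_s'])
E
```

```text
time_s: 27.17
eef_pos: [567.9, 163.6, 337.7]
tool_rot: [[0.938, 0.185, -0.293], [0.176, -0.983, -0.055], [-0.298, -0.0, -0.955]]
wrist_force: [-0.0, -0.2, 0.2]
gripper_width: 42.4
tab [538.6 161.1 239.6] top [540.8 159.7 245.9] disc [526.4 163.7  99.5] bar top 203.7 tab along bar -6.6 5.4
tab [538.4 161.1 238.9] top [540.8 159.7 246. ] disc [526.4 163.7  99.5] bar top 203.5 tab along bar -6.7 5.5
tab [538.4 161.1 238.8] top [540.8 159.8 245.8] disc [526.5 163.8  99.5] bar top 203.0 tab along bar -6.7 5.5
tab [538.6 161.1 239.6] top [540.8 159.7 245.9] disc [526.5 163.8  99.5] bar top 203.2 tab along bar -6.5 5.6
27.8167
```

View pics/scene10.png

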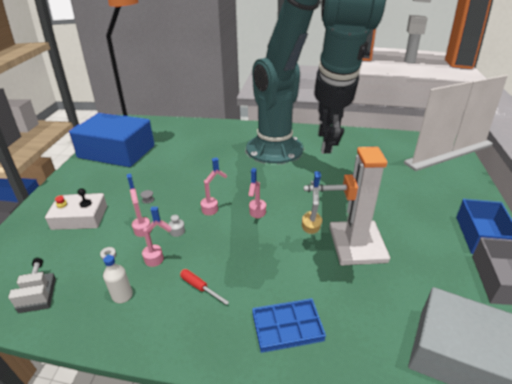

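The hanger hangs still and centred (tab −6.6 to +5.5 mm along the bar about the notch). The arm has sunk about 39 mm, and the other objects look unmoved. I am handing the job in.

```bash
python3 -c "from cell import close_job; print(close_job())"
```

```text
the job is handed in; nothing more can be done
None
```

I hung the brass hanger between the two collars on the load arm, backed the gripper clear, and handed the job in at about 28 s. The hand-in reports no verdict, so the results below are my own measurements.

**What I did:** I gripped the blue tab, lifted the hanger clear and weighed it at about 3 N (0.31 kg). I leaned it 0.303 rad square to the bar, brought it in from beyond the bar's end and lowered it at about 12 mm/s. Partway down I felt a sideways force of about 1.4 N and shifted the hanger about 1 mm to clear it. I opened the fingers slowly once the arm carried the whole weight, then withdrew along the tab.

**Last checks:**
- **Stillness:** four views over about 0.6 s repeated to within 0.8 mm, so the hanger was hanging still.
- **Position:** the tab was centred to about 1 mm between the collars.
- **Load arm:** it had sunk about 39 mm, which agrees with the weight I felt.
- **Robot:** it was touching nothing.
- **Other things on the bench:** in the last picture they looked to be where they started; I did not measure this.

**What disagreed:** the cameras differed from each other by 2–4 mm. The wrist force was noisy, about 0.5 N per reading, and read about 0.2 N off zero. I averaged the readings and checked them against the spring's stiffness.

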